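Put the welding turntable's gear lever into the green slot

TASK

Set the welding turntable's speed for the next seam: push the gear lever out of its park slot, along the gate's cross channel and fully home into the corner slot marked with the green tag, without putting it into any other tagged slot on the way. Only push the knob, never pinch or grip it; leave everything else on the bench and the turntable where it is, and finish with the hand clear of the lever.

Things in the scene. Friction and masses are not known exactly. Their poses are not given: they have to be found in the camera images.
- machine: Blue gearbox of a small welding turntable, fixed to the bench, 140 x 140 mm. Origin: centre of its underside, at bench height; z up, x from the gearbox towards the turntable (170 mm steel disc, centre 180 mm along x, top 77 mm above the bench), y to the left of that. 'Left' and 'right' below mean its +y and -y.
- gate (a point): Centre of the gate, on the aluminium plate's top, 104 mm above the bench. A cross channel runs along the machine's y. At its left and right ends a slot goes both ways (+x and -x), 26 mm off the middle; at the middle the park slot goes to -x only. Slots 15 mm wide, stem 12 mm, rounded corners. A lever pushed to +x out of park is stopped by the channel's far wall, 1 to 2 degrees past upright.
- knob (a point): Centre of the lever's square knob: black, four red push faces, 36 mm across opposite faces and 26 mm tall; each face 18 mm wide, 22 mm tall, 4 mm proud. Its axes follow the machine's when the lever is upright. Centre 175 mm above the bench when upright, about 160 mm when home in a corner slot, 167 mm in park.
- pivot (a point): The lever's pivot inside the gearbox, 25 mm above the bench on the gearbox's centre line, 150 mm from the knob's centre. A 12 mm round steel stem runs from here up through the gate to the knob; the lever tilts about it.
- gear (a joint): Lever tilt along the machine's x, rad: 0 in the cross channel, +0.32 fully home in a +x slot, -0.32 fully home in a -x slot (end stops). Starts in the park slot, between -0.32 and -0.25. Friction holds the lever where it is left; moving it takes about 2 to 6 N at the knob.
- select (a joint): Lever tilt along the machine's y, rad: 0 in the middle column (park), +0.334 in the left (+y) column, -0.334 in the right (-y) column; both are end stops. Same friction.
- tag_green: Green tag: a 25 x 25 x 3 mm plate on the gate plate just past the end of a corner slot, 48 mm along x and 48 mm along y from the gearbox centre (which corner changes). When the lever is fully home in a slot, the knob's centre stands above that slot's tag, within about 2 mm horizontally. Origin: centre of its underside, 104 mm above the bench.
- tag_yellow: The yellow tag of another corner slot, as the green one.
- tag_blue: The blue tag of another corner slot, as the green one.
- tag_white: The white tag of another corner slot, as the green one.
- pad_front: The red push face on the knob's -x side (machine axes); origin 15 mm from the knob's centre, 3 mm beneath the face.
- pad_back: The red push face on the knob's +x side (machine axes); origin 15 mm from the knob's centre, 3 mm beneath the face.
- pad_left: The red push face on the knob's +y side (machine axes); origin 15 mm from the knob's centre, 3 mm beneath the face.
- pad_right: The red push face on the knob's -y side (machine axes); origin 15 mm from the knob's centre, 3 mm beneath the face.
- tube: Bystander: a 40 mm square, 100 mm tall dark steel tube standing loose on the turntable. Origin on its underside.
- spray: Bystander: a white spray can with yellow cap, 58 mm across, 170 mm tall, standing on the bench about 165 mm to the left (+y side) of the gearbox centre. Origin on its underside.
- magnet: Bystander: a red holding magnet, 80 x 22 mm, 80 mm tall, standing on the bench about 160 mm to the right (-y side) of the gearbox centre. Origin on its underside.
- clamp: Bystander: an orange bar clamp with wooden handle, 420 mm long, lying on the bench at the right. Origin on its underside.
- offcut: Bystander: a wooden board, 220 x 85 x 38 mm, lying on the bench at the left. Origin on its underside.
- pliers: Bystander: blue-handled pliers, 170 mm long, lying at the right. Origin on its underside.
- hammer: Bystander: a hammer lying at the left. Origin on its underside.

How it is judged:
By the outcome, as a careful person would: the job done as asked, in the order asked, and still so for the second after the job is handed in, with the robot touching nothing.
It also fails if it takes over 42 s, if anything falls off the work surface, if the arm or the gripper's body presses on something with over 40 N, if the wrist force passes 120 N, or if a joint passes its speed limit or range.

ROBOT

A 6-joint arm with a two-finger parallel gripper is mounted at the origin on the work surface. World frame = base frame: x ahead of the robot, y to its left, z up, the work surface at z = 0. Lengths are in mm, angles in rad, forces in N, time in s.
With the tool pointing down it reaches from about 250 to 725 mm from the base axis. Payload 9.7 kg.
Tool frame: the origin (TCP) lies midway between the tips of the shut fingers; the grasp point (between the pads) lies 19 mm behind it; z points along the fingers, y is the direction in which the jaws open and shut (so a half turn about z gives the same grasp; the last joint's range is limited). The gripper opens to 85 mm and grips with 20 to 120 N. Pads are 22 mm wide; open, the fingers measure 114 mm over their backs; the gripper's body (76 mm by 85 mm) begins 54 mm behind the grasp point. The pads swing forward as they close: fully open they stand 13 mm farther back than shut.
Start: joints at [-1.294, 0.087, 0.176, 1.66, 0, 1.571], TCP at [150.301, -529.062, 195.284] pointing down, gripper open.
Joint ranges: [-3.13, 3.13], [-0.85, 1.81], [-1.15, 1.24], [-2.2, 2.28], [-1.44, 1.52], [-3.14, 3.14]. Speed limits (rad/s): [2.22, 2.22, 2.57, 3.14, 3.14, 3.14].

INTERFACE

Orientations are given as a unit quaternion [x, y, z, w].
In Python, from rig import ctrl, imaging, sign_off gives the robot as it stands.
- The arm moves only by the tool drive_tool, never from a script. Its argument "series" is a list of rows, each a list of 5 numbers: the shift along the tool's x, y, z in cm, then the turn about the tool's z in degrees, then the closure, from 0 (fully open) to 1 (shut). A call has 1 to 5 rows; each row shifts and turns the commanded pose from where the row before left it, along the tool's axes as they then stand; what a row does not reach is not made up. A row lasts 1/8 s, in which the tool goes at most 62.5 mm and 10.7 degrees, less where a joint would pass 70% of its speed; a pose out of reach is approached as far as the arm can. A call is refused whole if a number of a shift passes 6.25 or a number of a turn 10.7, either way. A call with a gripper value outside its range is refused whole. The fingers move at their own pace and stop on an object; "grip_force" is the grip in N (left out, the last holds). Time passes only in rows, so rows that do not move let the fingers close. It gives the time, the measured TCP pose, the force and the opening at its end, in the units of the state.
- ctrl.get_obs(): the state, without advancing time (a new reading comes with each control period).
- imaging.capture(name): name is "scene" or "top" or "wrist"; returns a dict with "frame" (420x560x3 uint8, blue, green, red), "K" (3x3 intrinsics, pixels), "world_to_cam" (4x4, takes a point from world to camera coordinates); the wrist camera has in their place "hand_eye" (4x4, takes a point from camera to tool coordinates, whose origin is the TCP and whose axes are the flange's). Camera axes: x right, y up, looking along -z (the intrinsics and any distortion apply to the point x, -y, -z); pixel columns grow to the right and rows downward; lengths in mm; the calibration is good to about 2 mm. A picture is of the moment at which its call begins: read the wrist's pose just before it. There is no depth.
- sign_off(): hands the job in, once; it reports no verdict.
The state is a dict: "time_s": time; "q": joint angles; "qd": joint speeds; "joint_efforts": joint torques, N m; "ee_pos": TCP position; "eef_rot": TCP orientation; "ft_force": force on the tool from outside, world axes, zero at the start; "torque": the same for the moment, N m; "finger_gap": finger opening in mm.
Only numpy, scipy, OpenCV 4.12 (cv2) and the standard library are available. Lean on these libraries where they do the work, as an engineer would, in place of code of your own. Each camera call takes 0.05 s, during which the arm holds its last target. There are 200 camera calls.

## Working session

There is one attempt and no reset: what is moved stays moved. The work goes in short steps, Python scripts to look and compute and a tool call to move; the robot and the scene stay as the last step left them, time stands still between calls to the robot, and variables do not carry over. Pictures are saved under pics/ and viewed, about 8 in all and at most 12, crops included, and the job is handed in when it is done.

Besides the shell and the picture viewer there is one more tool, called after "Emit:" as name(argument=value, ...), one argument or row to a line, values as JSON. drive_tool: Moves the arm, as the interface text tells. Its arguments: {"type":"object","properties":{"series":{"type":"array","items":{"type":"array","items":{"type":"number"}}},"grip_force":{"type":"number"}},"required":["series"]}

```bash
ls; mkdir -p pics
python3 - <<'E'
from rig import ctrl, imaging
import cv2,pickle
o=ctrl.get_obs();print({k:o[k] for k in('time_s','ee_pos','eef_rot','ft_force','finger_gap')})
d={}
for n in('scene','top'):
    c=imaging.capture(n);d[n]=c;cv2.imwrite(f'pics/{n}0.png',c['frame']);print(c['K'],c['world_to_cam'],c.keys())
pickle.dump(d,open('d0.pkl','wb'))
E
```

```text
pics
{'time_s': 0.0, 'ee_pos': array([ 150.22935011, -528.8048783 ,  194.58039715]), 'eef_rot': array([ 9.90438043e-01,  1.37956727e-01, -8.96302780e-05, -6.45114373e-04]), 'ft_force': array([ 0.28314271, -0.65374052, -0.72158657]), 'finger_gap': 85.36173695967504}
[[528.54004094   0.         283.59027003]
 [  0.         528.54004094 221.46476114]
 [  0.           0.           1.        ]] [[-7.33663886e-01  6.79267690e-01  1.82402787e-02  4.01184530e+02]
 [-5.08089969e-01 -5.66206753e-01  6.49041213e-01  1.56717733e+02]
 [ 4.51200495e-01  4.66910396e-01  7.60534546e-01 -1.79608639e+03]
 [ 0.00000000e+00  0.00000000e+00  0.00000000e+00  1.00000000e+00]] dict_keys(['frame', 'K', 'world_to_cam'])
[[516.30057461   0.         283.17987881]
 [  0.         516.30057461 208.09728275]
 [  0.           0.           1.        ]] [[ 1.42284513e-02 -9.99872608e-01 -7.23318620e-03 -3.23852268e+01]
 [ 9.98266847e-01  1.37917308e-02  5.72109305e-02 -5.08615223e+02]
 [-5.71038841e-02 -8.03467292e-03  9.98335911e-01 -1.62584407e+03]
 [ 0.00000000e+00  0.00000000e+00  0.00000000e+00  1.00000000e+00]] dict_keys(['frame', 'K', 'world_to_cam'])
```

View pics/scene0.png

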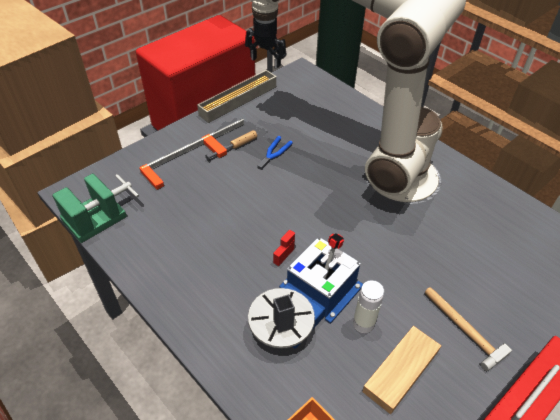

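View pics/top0.png

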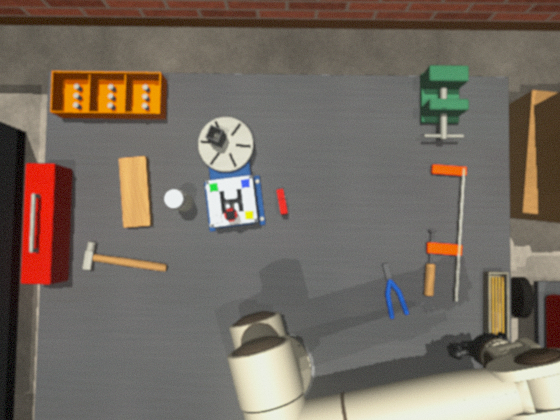

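The scene view shows the gearbox around (325,270), the knob at (337,241), and the green tag at (328,287). In the top view the gearbox is around (233,203), the knob at (231,213), green at (213,187), blue at (245,182), and yellow at (250,214). Green is therefore the +x, +y corner. Next I'll measure these.

```bash
cat > h.py <<'E'
import numpy as np,cv2
def ray(c,uv):
    W=c['world_to_cam'];K=c['K'];d=np.array([(uv[0]-K[0,2])/K[0,0],-(uv[1]-K[1,2])/K[1,1],-1])
    R=W[:3,:3];return -R.T@W[:3,3],R.T@d
def plane(c,uv,z):
    o,d=ray(c,uv);return o+d*(z-o[2])/d[2]
def tri(cs,uvs):
    A=np.zeros((3,3));b=np.zeros(3)
    for c,uv in zip(cs,uvs):
        o,d=ray(c,uv);d=d/np.linalg.norm(d);P=np.eye(3)-np.outer(d,d);A+=P;b+=P@o
    X=np.linalg.solve(A,b)
    return X,[np.linalg.norm(np.cross(X-ray(c,u)[0],ray(c,u)[1]/np.linalg.norm(ray(c,u)[1]))) for c,u in zip(cs,uvs)]
HS={'green':((50,130,60),(75,255,255)),'yellow':((22,130,100),(35,255,255)),'blue':((115,150,120),(130,255,255)),'red':((0,150,60),(8,255,255))}
def blobs(f,col,box=None,amin=6):
    h=cv2.cvtColor(f,cv2.COLOR_BGR2HSV);lo,hi=HS[col];m=cv2.inRange(h,lo,hi)
    if col=='red':m|=cv2.inRange(h,(172,150,60),(180,255,255))
    if box: z=np.zeros_like(m);x0,y0,x1,y1=box;z[y0:y1,x0:x1]=m[y0:y1,x0:x1];m=z
    n,_,s,c=cv2.connectedComponentsWithStats(m)
    return [(c[i].round(1).tolist(),s[i].tolist()) for i in range(1,n) if s[i,4]>=amin]
E
python3 - <<'E'
from h import *
import pickle
d=pickle.load(open('d0.pkl','rb'))
B={'scene':(270,225,370,320),'top':(195,165,295,240)}
for n in d:
    for k in HS: print(n,k,blobs(d[n]['frame'],k,B[n]))
cs=[]
for n in d:
    x0,y0,x1,y1=B[n];cs.append(cv2.resize(d[n]['frame'][y0:y1,x0:x1],(400,400*(y1-y0)//(x1-x0)),interpolation=cv2.INTER_CUBIC))
H=max(c.shape[0] for c in cs)
cv2.imwrite('pics/crop.png',np.hstack([cv2.copyMakeBorder(c,0,H-c.shape[0],0,0,cv2.BORDER_CONSTANT) for c in cs]))
E
```

```text
scene green [([327.8, 286.0], [323, 282, 11, 9, 64])]
scene yellow [([320.3, 245.3], [316, 242, 10, 8, 47])]
scene blue [([298.5, 266.7], [294, 263, 11, 9, 58])]
scene red [([284.3, 247.4], [274, 230, 21, 36, 411]), ([332.2, 241.4], [329, 234, 8, 14, 67]), ([340.0, 242.9], [338, 239, 6, 9, 31])]
top green [([213.2, 186.9], [210, 184, 7, 7, 44])]
top yellow [([249.0, 214.7], [246, 211, 7, 8, 47])]
top blue []
top red [([281.6, 201.5], [277, 189, 10, 26, 172]), ([229.7, 209.5], [227, 208, 6, 4, 13]), ([235.3, 214.5], [235, 213, 2, 4, 6])]
```

View pics/crop.png

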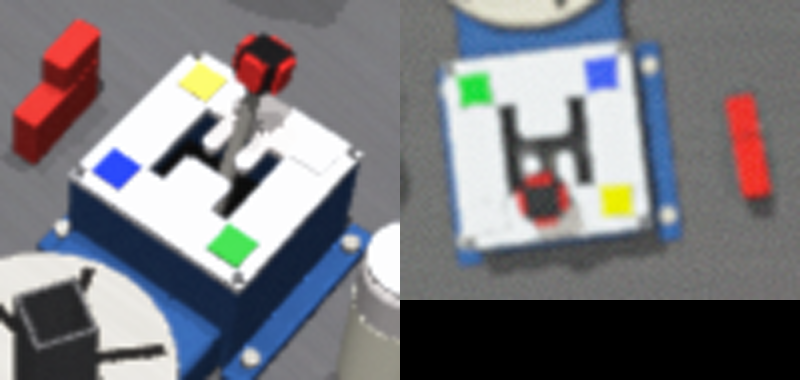

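The crop shows the knob leaning to -x in the park slot. Tags are green at +x/+y, blue at +x/-y, yellow at -x/-y, and white presumably at -x/+y. Plan: push +x to the channel wall, push +y to the left end, then push +x home.

Run:
```python
from h import *
from rig import ctrl
import pickle
d=pickle.load(open('d0.pkl','rb'));cs=[d['scene'],d['top']]
HS['blue']=((112,120,120),(130,255,255))
print(blobs(d['top']['frame'],'blue',(195,165,295,240)))
T={'green':((327.8,286),(213.2,186.9)),'yellow':((320.3,245.3),(249,214.7)),'blue':((298.5,266.7),(245,183))}
P={}
for k,u in T.items():
    X,r=tri(cs,u);p=[plane(c,v,107) for c,v in zip(cs,u)];P[k]=(p[0]+p[1])/2
    print(k,X.round(1),np.round(r,1),p[0].round(1),p[1].round(1))
g=(P['green']+P['yellow'])/2;v=P['green']-P['yellow'];print('gate',g,'yaw',np.degrees(np.arctan2(v[1],v[0]))-45,np.hypot(*v[:2]))
v=P['green']-P['blue'];print('yaw gb',np.degrees(np.arctan2(v[1],v[0]))-90)
# knob
u=((335.5,240),(230.8,213.2));print('knob',tri(cs,u))
# tube,spray tops
print('tube',plane(cs[1],(214,129),177),'spray',plane(cs[1],(174,198),170))
```

```text
[([244.9, 182.9], [242, 180, 7, 7, 48])]
green [564.9 185.9 104.2] [0.1 0.1] [566.3 187.1 107. ] [564.7 185.4 107. ]
yellow [482.4  76.9 101.5] [0.5 0.5] [485.5  80.  107. ] [482.5  76.1 107. ]
blue [578.2  90.1 103.2] [0.1 0.1] [580.3  91.8 107. ] [577.7  89.9 107. ]
gate [524.73020156 132.13969857 107.        ] yaw 8.002534755773972 135.4469506933526
yaw gb 8.075089395938193
knob (array([482.44315874, 124.93256423, 170.2022792 ]), [np.float64(1.3741616048358702), np.float64(1.374161604835968)])
tube [725.88712564 176.6016789  177.        ] spray [524.9273235  288.64094444 170.        ]
```

Emit:
drive_tool(
  series=[
    [0,0,-5,6,1],
    [0,0,-5,6,1],
    [0,0,0,0,1],
    [0,0,0,0,1],
  ],
  grip_force=30,
)

```text
time_s: 0.6
ee_pos: [150.3, -529.2, 294.4]
eef_rot: [0.999, 0.034, -0.0, -0.0]
ft_force: [0.4, -0.7, -1.0]
finger_gap: 12.0
```

Gate at (525,132), yaw 8.0°, from two independent tag pairs. The knob triangulates to (482,125,170), and the park prediction is (480,126,167), so they agree. Moving behind the knob with shut fingers.

Emit:
drive_tool(
  series=[
    [0,0,0,-4.1,1],
    [2.86,-5.02,0,0,1],
    [2.86,-5.02,0,0,1],
    [2.86,-5.02,0,0,1],
    [2.86,-5.02,0,0,1],
  ],
)

```text
time_s: 1.23
ee_pos: [235.8, -312.3, 293.5]
eef_rot: [0.998, 0.069, -0.001, -0.001]
ft_force: [0.1, -0.1, 0.8]
finger_gap: -0.1
```

Emit:
drive_tool(
  series=[
    [2.86,-5.02,0,0,1],
    [2.86,-5.02,0,0,1],
    [2.86,-5.02,0,0,1],
    [2.86,-5.02,0,0,1],
    [2.86,-5.02,0,0,1],
  ],
)

```text
time_s: 1.85
ee_pos: [342.5, -44.1, 293.8]
eef_rot: [0.998, 0.07, -0.001, -0.0]
ft_force: [0.9, -0.4, -0.4]
finger_gap: -0.3
```

Emit:
drive_tool(
  series=[
    [2.86,-5.02,0,0,1],
    [2.86,-5.02,0,0,1],
    [0,0,0,0,1],
    [0,0,0,0,1],
  ],
)

```text
time_s: 2.35
ee_pos: [385.5, 56.7, 294.2]
eef_rot: [0.997, 0.072, -0.001, -0.002]
ft_force: [-0.1, -0.3, -0.1]
finger_gap: -0.1
```

Emit:
drive_tool(
  series=[
    [1.45,-2.8,0,0,1],
    [1.45,-2.8,0,0,1],
    [0,0,5,0,1],
    [0,0,5,0,1],
    [0,0,4.8,0,1],
  ],
)

```text
time_s: 2.98
ee_pos: [411.8, 86.7, 146.1]
eef_rot: [0.996, 0.092, -0.002, -0.015]
ft_force: [1.6, 0.1, -0.1]
finger_gap: 0.2
```

Emit:
drive_tool(
  series=[
    [0,0,0,0,1],
    [0,0,0,0,1],
  ],
)

```text
time_s: 3.22
ee_pos: [412.2, 86.8, 150.0]
eef_rot: [0.996, 0.093, -0.001, -0.015]
ft_force: [0.2, 0.9, 0.4]
finger_gap: 0.2
```

```bash
cat > st.py <<'E'
from h import *
from rig import ctrl,imaging
from scipy.spatial.transform import Rotation as Ro
o=ctrl.get_obs();a=np.radians(8);M=np.array([[np.cos(a),np.sin(a)],[-np.sin(a),np.cos(a)]])
p=np.array(o['ee_pos']);x=Ro.from_quat(o['eef_rot']).apply([1,0,0])
print('t',o['time_s'],'tcp machine',(M@(p[:2]-[524.7,132.1])).round(1),'z',round(p[2],1),'yaw',np.degrees(np.arctan2(x[1],x[0])).round(2),'F',(M@np.array(o['ft_force'])[:2]).round(1))
E
python3 - <<'E'
import st
from h import *
fs=[]
for n in('scene','top'):
    f=st.imaging.capture(n)['frame'];x0,y0,x1,y1={'scene':(270,210,370,310),'top':(190,150,290,250)}[n]
    fs.append(cv2.resize(f[y0:y1,x0:x1],(400,400),interpolation=cv2.INTER_CUBIC))
cv2.imwrite('pics/c1.png',np.hstack(fs))
E
```

```text
t 3.225 tcp machine [-117.7  -29.2] z 150.0 yaw 10.62 F [0.3 0.9]
```

View pics/c1.png

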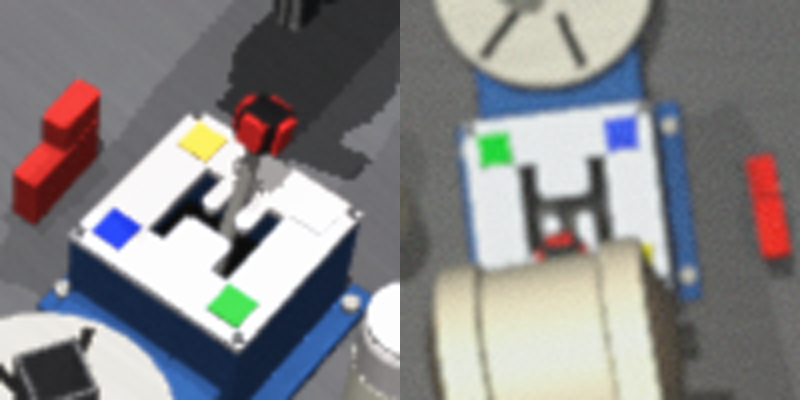

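The crop shows the lever still parked and untouched, with the fingers well behind it. The yaw drifted, so I'll check the joints.

Run:
```python
import st
print(st.np.round(st.o['q'],3))
```

```text
t 3.325 tcp machine [-117.3  -29.2] z 150.4 yaw 10.62 F [ 0.1 -0.2]
[ 0.184 -0.235 -0.214  1.589  0.03   3.141]
```

Emit:
drive_tool(
  series=[
    [0,-2,0,0,1],
    [0,0,0,0,1],
  ],
)

```text
time_s: 3.58
ee_pos: [410.2, 95.7, 149.4]
eef_rot: [0.995, 0.1, -0.001, -0.02]
ft_force: [-0.4, 0.4, 0.7]
finger_gap: -0.1
```

Run:
```python
import st
print(st.np.round(st.o['q'],3))
```

```text
t 3.575 tcp machine [-118.5  -20.1] z 149.4 yaw 11.47 F [-0.3  0.4]
[ 0.199 -0.234 -0.215  1.589  0.039  3.141]
```

Joint 6 is at its 3.14 limit. I'll turn the tool a quarter turn so that tool x = machine +y and tool y = machine +x.

Emit:
drive_tool(
  series=[
    [0,0,0,-9.6,1],
    [0,0,0,-9.6,1],
    [0,0,0,-9.6,1],
    [0,0,0,-9.6,1],
    [0,0,0,-9.6,1],
  ],
)

```text
time_s: 4.2
ee_pos: [409.9, 95.3, 148.9]
eef_rot: [0.867, 0.498, 0.006, -0.018]
ft_force: [0.1, 0.9, 0.5]
finger_gap: -0.1
```

Emit:
drive_tool(
  series=[
    [0,0,0,-9.6,1],
    [0,0,0,-9.6,1],
    [0,0,0,-9.6,1],
    [0,0,0,-9.6,1],
    [0,0,0,0,1],
  ],
)

```text
time_s: 4.82
ee_pos: [409.9, 95.3, 148.8]
eef_rot: [0.657, 0.753, 0.012, -0.015]
ft_force: [0.4, -0.5, 0.7]
finger_gap: 0.0
```

Run:
```python
import st
print(st.np.round(st.o['q'],3),st.o['eef_rot'])
```

```text
t 4.825 tcp machine [-118.8  -20.5] z 148.8 yaw 97.77 F [ 0.4 -0.6]
[ 0.199 -0.234 -0.217  1.588  0.039  1.634] [ 0.6574431   0.75325179  0.0118926  -0.01545558]
```

Emit:
drive_tool(
  series=[
    [2.0,0,0,0,1],
    [0,1.5,0,0,1],
    [0,1.5,0,0,1],
    [0,0,0,0,1],
  ],
)

```text
time_s: 5.32
ee_pos: [437.8, 118.8, 148.8]
eef_rot: [0.658, 0.753, 0.011, -0.016]
ft_force: [-1.3, -0.2, -0.4]
finger_gap: 0.1
```

```bash
python3 -c "import st"
```

```text
t 5.325 tcp machine [-88.   -1.1] z 148.8 yaw 97.73 F [-1.3 -0.1]
```

Emit:
drive_tool(
  series=[
    [0,1,0,0,1],
    [0,1,0,0,1],
    [0,0.5,0,0,1],
    [0,0.5,0,0,1],
    [0,0,0,0,1],
  ],
)

```text
time_s: 5.95
ee_pos: [466.7, 123.1, 149.1]
eef_rot: [0.657, 0.754, 0.012, -0.016]
ft_force: [-0.6, -0.3, -0.2]
finger_gap: 0.2
```

```bash
python3 -c "import st"
```

```text
t 5.95 tcp machine [-58.7  -0.8] z 149.1 yaw 97.82 F [-0.6 -0.2]
```

Emit:
drive_tool(
  series=[
    [0,0.5,0,0,1],
    [0,0.5,0,0,1],
    [0,0.5,0,0,1],
  ],
)

```text
time_s: 6.32
ee_pos: [481.7, 125.3, 149.2]
eef_rot: [0.657, 0.754, 0.012, -0.016]
ft_force: [-0.5, -0.2, 0.1]
finger_gap: 0.5
```

Run:
```python
import st
from h import *
fs=[]
for n in('scene','top'):
    c=st.imaging.capture(n);f=c['frame'];x0,y0,x1,y1={'scene':(270,210,370,310),'top':(190,150,290,250)}[n]
    if n=='scene':print(blobs(f,'red',(315,215,370,275)))
    fs.append(cv2.resize(f[y0:y1,x0:x1],(400,400),interpolation=cv2.INTER_CUBIC))
cv2.imwrite('pics/c2.png',np.hstack(fs))
```

```text
t 6.325 tcp machine [-43.5  -0.8] z 149.2 yaw 97.83 F [-0.5 -0.1]
[([332.1, 242.5], [328, 236, 9, 12, 56]), ([340.2, 243.2], [338, 239, 6, 10, 33])]
```

View pics/c2.png

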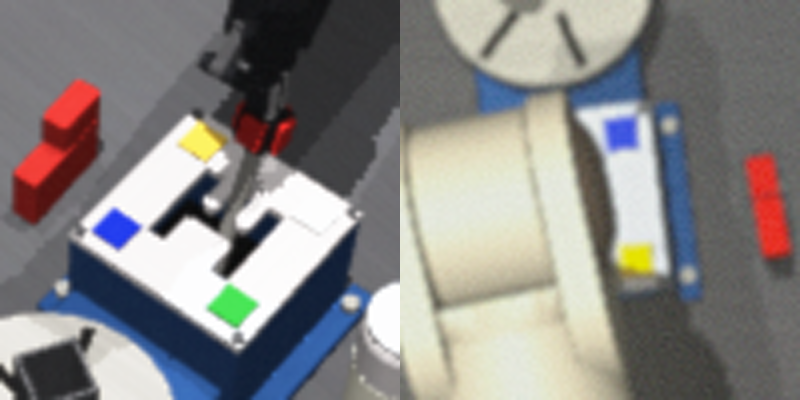

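Run:
```python
import st,pickle
from h import *
c=pickle.load(open('d0.pkl','rb'))['scene']
def pr(X):
    p=c['world_to_cam'][:3,:3]@X+c['world_to_cam'][:3,3];K=c['K'];return [round(K[0,0]*p[0]/-p[2]+K[0,2],1),round(-K[1,1]*p[1]/-p[2]+K[1,2],1)]
R=st.Ro.from_quat(st.o['eef_rot']).as_matrix();print('z axis',R[:,2].round(3))
print('tcp',pr(st.p),'20 up',pr(st.p-20*R[:,2]),'60 up',pr(st.p-60*R[:,2]))
a=np.radians(8);X=np.array([np.cos(a),np.sin(a),0])
for g in(-.3,-.2,-.1,0,.02):
    k=np.array([524.7,132.1,25])+150*(np.sin(g)*X+np.cos(g)*np.array([0,0,1]));print(g,k.round(1),pr(k))
f=st.imaging.capture('scene')['frame'][225:265,320:360]
cv2.imwrite('pics/c3.png',cv2.resize(f,(600,600),interpolation=cv2.INTER_CUBIC))
```

```text
t 6.425 tcp machine [-43.4  -0.8] z 149.0 yaw 97.82 F [ 0.2 -0.4]
z axis [-0.008  0.038 -0.999]
tcp [np.float64(334.5), np.float64(244.9)] 20 up [np.float64(334.9), np.float64(240.1)] 60 up [np.float64(335.8), np.float64(230.1)]
-0.3 [480.8 125.9 168.3] [np.float64(335.6), np.float64(240.3)]
-0.2 [495.2 128.  172. ] [np.float64(332.5), np.float64(242.8)]
-0.1 [509.9 130.  174.3] [np.float64(329.3), np.float64(245.7)]
0 [524.7 132.1 175. ] [np.float64(325.9), np.float64(249.0)]
0.02 [527.7 132.5 175. ] [np.float64(325.2), np.float64(249.7)]
```

View pics/c3.png

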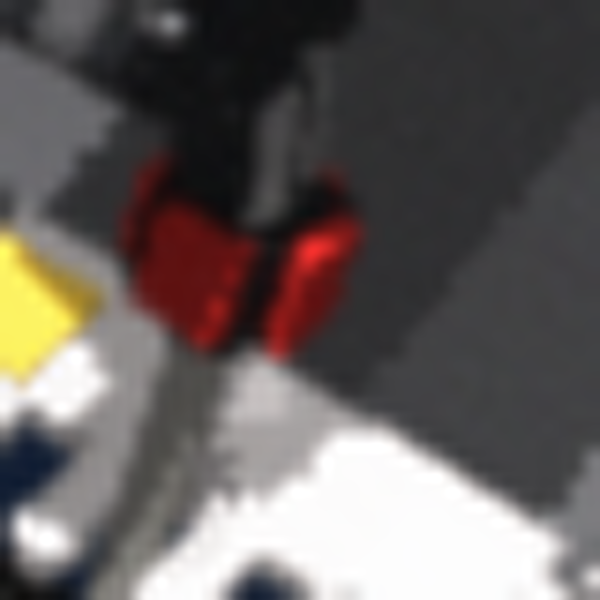

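The lever hasn't moved although the measured TCP is at the knob's spot with no force, so the fingertips may really be above the knob. I'll check with the wrist camera and the start frame.

Run:
```python
import st,pickle
from h import *
c=pickle.load(open('d0.pkl','rb'))['scene']
def pr(X):
    p=c['world_to_cam'][:3,:3]@X+c['world_to_cam'][:3,3];K=c['K'];return np.array([K[0,0]*p[0]/-p[2]+K[0,2],-K[1,1]*p[1]/-p[2]+K[1,2]])
u=pr(np.array([150.2,-528.8,194.6]));print(u)
f=cv2.resize(c['frame'][10:90,220:310],(450,400),interpolation=cv2.INTER_CUBIC)
q=((u-[220,10])*5).astype(int);cv2.circle(f,tuple(int(v) for v in q),4,(0,255,0),1)
w=st.imaging.capture('wrist');print(w['hand_eye'].round(3),w['K'])
h=np.linalg.inv(w['hand_eye'])@np.array([0,0,0,1]);K=w['K']
t=(int(K[0,0]*h[0]/-h[2]+K[0,2]),int(-K[1,1]*h[1]/-h[2]+K[1,2]));print('tcp px',t)
print({k:w[k] for k in w if k not in('frame','hand_eye','K')})
g=w['frame'].copy();cv2.imwrite('pics/w1raw.png',g);cv2.circle(g,t,4,(0,255,0),1)
g=cv2.resize(g,(350,263));g=cv2.copyMakeBorder(g,0,137,0,0,cv2.BORDER_CONSTANT)
cv2.imwrite('pics/c4.png',np.hstack([f,g]))
```

```text
t 6.475 tcp machine [-43.7  -0.8] z 149.0 yaw 97.82 F [-0.3  0.6]
[264.88705245  75.06590666]
[[ 0.00000e+00  9.66000e-01  2.60000e-01  6.44710e+01]
 [ 1.00000e+00 -0.00000e+00 -1.00000e-03 -2.99000e-01]
 [-1.00000e-03  2.60000e-01 -9.66000e-01 -1.80666e+02]
 [ 0.00000e+00  0.00000e+00  0.00000e+00  1.00000e+00]] [[322.30240974   0.         281.40001164]
 [  0.         322.30240974 210.07676009]
 [  0.           0.           1.        ]]
tcp px (281, 235)
{}
```

View pics/c4.png

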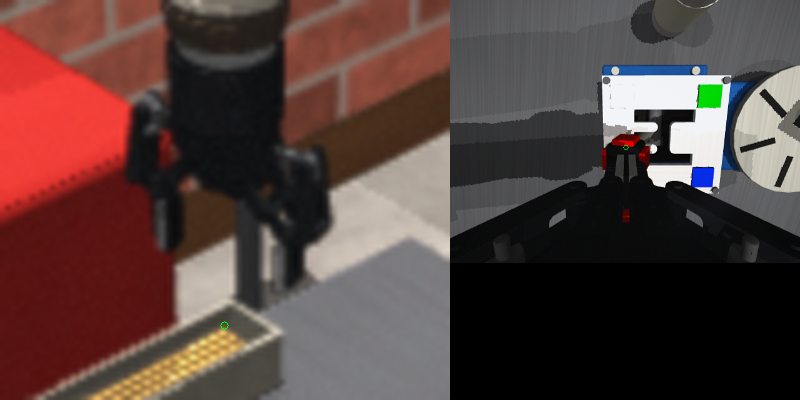

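The start frame shows the open tips well above where the stated TCP projects (5x crop: tips at about (165,245) and (290,285), TCP at (224,325)). I'll take a closer wrist crop with marks along the tool axis.

Run:
```python
import st
from h import *
w=st.imaging.capture('wrist');K=w['K'];g=w['frame']
x0,y0,x1,y1=220,180,340,270;s=6
f=cv2.resize(g[y0:y1,x0:x1],None,fx=s,fy=s,interpolation=cv2.INTER_CUBIC)
for z in(0,-15,-30,-45):
    h=np.linalg.inv(w['hand_eye'])@np.array([0,0,z,1]);t=np.array([K[0,0]*h[0]/-h[2]+K[0,2],-K[1,1]*h[1]/-h[2]+K[1,2]]);print(z,t.round(1))
    p=(t-[x0,y0])*s;cv2.drawMarker(f,(int(p[0])+60,int(p[1])),(0,255,0),cv2.MARKER_CROSS,10);cv2.putText(f,str(z),(int(p[0])+70,int(p[1])),0,.5,(0,255,0))
f=cv2.convertScaleAbs(f,alpha=1.8,beta=20)
cv2.imwrite('pics/c5.png',f);print(f.shape)
```

```text
t 6.525 tcp machine [-43.9  -0.8] z 149.0 yaw 97.82 F [-0.4 -0.1]
0 [281.7 236. ]
-15 [281.7 245.2]
-30 [281.8 256.1]
-45 [281.8 269.1]
(540, 720, 3)
```

View pics/c5.png

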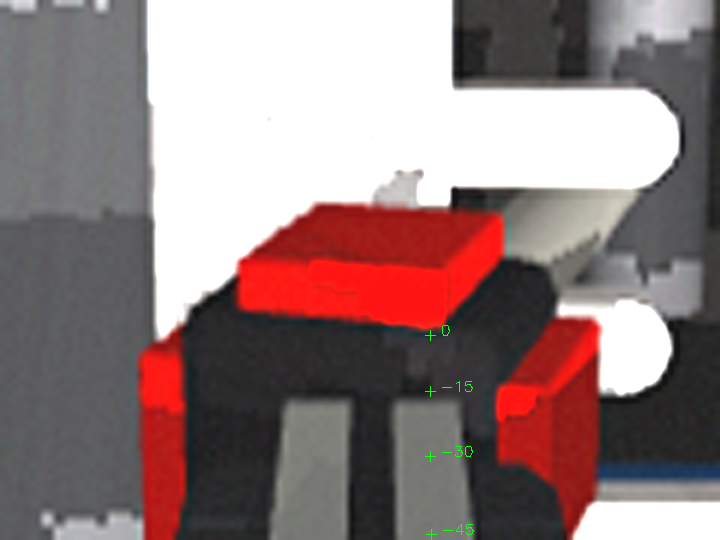

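The wrist crop shows the pad ends (row ~400 in the 6x crop) over the knob's black top. In the earlier c1 crop the tip also sat about 6 px, roughly 26 mm, above the projected TCP. So the real tips are about 28 mm higher than reported, and the fingers passed over the knob. I'll back off and lower accordingly.

Emit:
drive_tool(
  series=[
    [0,0,-1,0,1],
    [0,-3,0,0,1],
    [0,-3,0,0,1],
    [0,0,0,0,1],
    [0,0,3.8,0,1],
  ],
)

```text
time_s: 7.2
ee_pos: [424.0, 118.6, 123.9]
eef_rot: [0.657, 0.754, 0.014, -0.014]
ft_force: [0.9, 0.8, -1.5]
finger_gap: -0.1
```

Emit:
drive_tool(
  series=[
    [0,0,0,0,1],
    [0,0,0,0,1],
  ],
)

```text
time_s: 7.45
ee_pos: [422.3, 118.2, 122.5]
eef_rot: [0.657, 0.754, 0.012, -0.015]
ft_force: [-0.0, -0.3, 0.6]
finger_gap: 0.1
```

Run:
```python
import st
from h import *
c=st.imaging.capture('scene');f=c['frame']
def pr(X):
    p=c['world_to_cam'][:3,:3]@X+c['world_to_cam'][:3,3];K=c['K'];return np.array([K[0,0]*p[0]/-p[2]+K[0,2],-K[1,1]*p[1]/-p[2]+K[1,2]])
R=st.Ro.from_quat(st.o['eef_rot']).as_matrix()
x0,y0,x1,y1=310,200,385,260;s=10
g=cv2.resize(f[y0:y1,x0:x1],None,fx=s,fy=s,interpolation=cv2.INTER_CUBIC);g=cv2.convertScaleAbs(g,alpha=1.6,beta=20)
for z in(0,-15,-30,-45):
    u=pr(st.p+z*R[:,2]);p=(u-[x0,y0])*s;cv2.drawMarker(g,(int(p[0]),int(p[1])),(0,255,0),cv2.MARKER_CROSS,10);print(z,u)
cv2.imwrite('pics/c6.png',g)
```

```text
t 7.45 tcp machine [-103.4    0.5] z 122.5 yaw 97.82 F [-0.1 -0.3]
0 [346.65380879 237.87808907]
-15 [347.06916539 234.35035849]
-30 [347.49099454 230.76765484]
-45 [347.91944873 227.12868305]
```

View pics/c6.png

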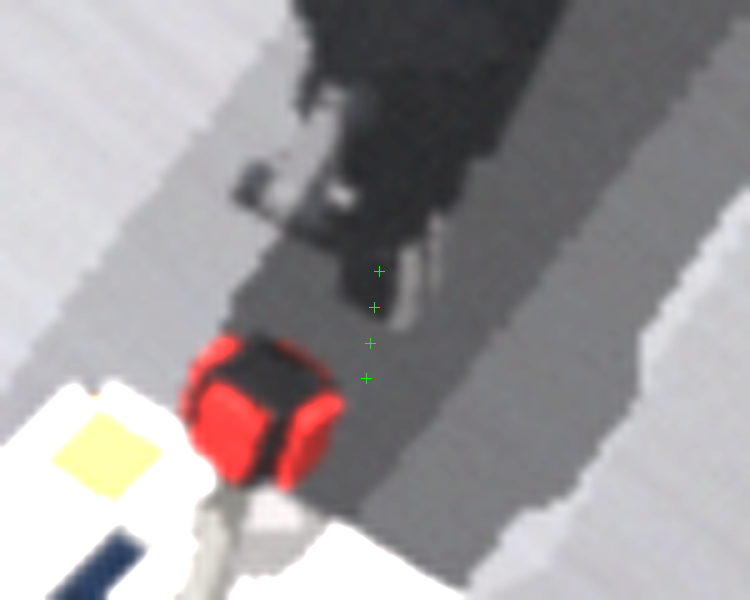

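The tip appears at (385,325) in the 10x crop, about 24 mm above the stated TCP mark. It now sits at about 147 mm, at knob height. The knob is untouched in park. Pushing +x.

Emit:
drive_tool(
  series=[
    [0,1,0,0,1],
    [0,1,0,0,1],
    [0,0.5,0,0,1],
    [0,0.5,0,0,1],
    [0,0.5,0,0,1],
  ],
)

```text
time_s: 8.12
ee_pos: [456.3, 122.8, 121.3]
eef_rot: [0.657, 0.754, 0.012, -0.016]
ft_force: [-5.7, -0.7, 2.4]
finger_gap: -0.1
```

```bash
python3 -c "import st"
```

```text
t 8.125 tcp machine [-69.1   0.4] z 121.3 yaw 97.82 F [-5.7  0.1]
```

Emit:
drive_tool(
  series=[
    [0,0.5,0,0,1],
    [0,0.5,0,0,1],
    [0,0.5,0,0,1],
  ],
)

```text
time_s: 8.5
ee_pos: [471.6, 124.9, 121.2]
eef_rot: [0.657, 0.754, 0.012, -0.016]
ft_force: [-3.7, -0.4, 2.2]
finger_gap: -0.1
```

Run:
```python
import st
print([b for b in st.blobs(st.imaging.capture('scene')['frame'],'red',(310,215,370,275))]) if hasattr(st,'blobs') else 0
```

```text
t 8.5 tcp machine [-53.6   0.3] z 121.2 yaw 97.82 F [-3.7  0.1]
[([326.6, 238.6], [325, 237, 4, 4, 7]), ([335.4, 246.8], [333, 243, 6, 9, 32]), ([327.6, 247.3], [324, 244, 8, 8, 41])]
```

Contact made at about 4–6 N, and the lever is moving. Continuing to the channel wall.

Emit:
drive_tool(
  series=[
    [0,0.5,0,0,1],
    [0,0.5,0,0,1],
    [0,0.4,0,0,1],
  ],
)

```text
time_s: 8.93
ee_pos: [485.5, 126.9, 121.1]
eef_rot: [0.657, 0.754, 0.012, -0.016]
ft_force: [-3.5, -1.4, 2.6]
finger_gap: -0.1
```

Emit:
drive_tool(
  series=[
    [0,0.3,0,0,1],
    [0,0.3,0,0,1],
  ],
)

```text
time_s: 9.18
ee_pos: [491.3, 127.7, 121.1]
eef_rot: [0.657, 0.754, 0.012, -0.016]
ft_force: [-3.5, -0.3, 1.7]
finger_gap: 0.3
```

Emit:
drive_tool(
  series=[
    [0,0.2,0,0,1],
    [0,0.2,0,0,1],
  ],
)

```text
time_s: 9.43
ee_pos: [495.1, 128.2, 121.1]
eef_rot: [0.657, 0.754, 0.012, -0.016]
ft_force: [-1.9, -0.0, 1.1]
finger_gap: 0.1
```

```bash
python3 -c "import st"
```

```text
t 9.425 tcp machine [-29.8   0.2] z 121.1 yaw 97.82 F [-1.9  0.3]
```

Emit:
drive_tool(
  series=[
    [0,0.2,0,0,1],
    [0,0.2,0,0,1],
  ],
)

```text
time_s: 9.68
ee_pos: [497.3, 128.5, 121.2]
eef_rot: [0.657, 0.754, 0.011, -0.017]
ft_force: [-17.1, -2.4, 9.4]
finger_gap: -0.1
```

Emit:
drive_tool(
  series=[
    [0,0.2,0,0,1],
  ],
)

```text
time_s: 9.8
ee_pos: [497.8, 128.6, 121.3]
eef_rot: [0.657, 0.754, 0.01, -0.018]
ft_force: [-26.2, -4.4, 13.5]
finger_gap: 0.1
```

Run:
```python
import st
print(st.blobs(st.imaging.capture('scene')['frame'],'red',(300,215,370,275)))
```

```text
t 9.8 tcp machine [-27.2   0.2] z 121.3 yaw 97.82 F [-26.5  -0.7]
[([320.1, 245.1], [318, 243, 5, 5, 7]), ([329.4, 252.6], [327, 249, 6, 9, 30]), ([321.6, 253.8], [319, 250, 7, 9, 41])]
```

The wall was reached (force rose to 26 N at TCP x = -27), so the lever is in the cross channel. Backing off, going around to the -y side.

Emit:
drive_tool(
  series=[
    [0,-1.5,0,0,1],
    [0,-2,0,0,1],
    [-3,0,0,0,1],
    [-3.2,0,0,0,1],
    [0,0,0,0,1],
  ],
)

```text
time_s: 10.48
ee_pos: [474.9, 61.4, 118.6]
eef_rot: [0.658, 0.753, 0.012, -0.015]
ft_force: [-0.1, 0.5, 0.7]
finger_gap: 0.1
```

```bash
python3 -c "import st"
```

```text
t 10.475 tcp machine [-59.1 -63.1] z 118.6 yaw 97.69 F [0.  0.5]
```

Emit:
drive_tool(
  series=[
    [0,3,0,0,1],
    [0,3.4,0,0,1],
    [0,0,0,0,1],
    [0,0,0,0,1],
  ],
)

```text
time_s: 10.98
ee_pos: [537.6, 71.9, 118.4]
eef_rot: [0.657, 0.754, 0.012, -0.016]
ft_force: [-0.1, 0.9, -0.0]
finger_gap: -0.2
```

```bash
python3 -c "import st"
```

```text
t 10.975 tcp machine [  4.4 -61.4] z 118.4 yaw 97.84 F [0.  0.9]
```

Pushing +y along the channel.

Emit:
drive_tool(
  series=[
    [1,0,0,0,1],
    [1,0,0,0,1],
    [0.5,0,0,0,1],
    [0.5,0,0,0,1],
    [0.5,0,0,0,1],
  ],
)

```text
time_s: 11.6
ee_pos: [533.4, 106.1, 120.1]
eef_rot: [0.657, 0.754, 0.012, -0.015]
ft_force: [0.5, -5.4, 3.4]
finger_gap: 0.0
```

Emit:
drive_tool(
  series=[
    [0.5,0,0,0,1],
    [0.5,0,0,0,1],
    [0.5,0,0,0,1],
  ],
)

```text
time_s: 11.98
ee_pos: [531.4, 120.6, 120.9]
eef_rot: [0.657, 0.753, 0.012, -0.015]
ft_force: [-0.5, -4.7, 3.8]
finger_gap: 0.1
```

Run:
```python
import st
print(st.blobs(st.imaging.capture('scene')['frame'],'red',(300,215,370,290)))
```

```text
t 11.975 tcp machine [  5.1 -12.3] z 120.9 yaw 97.78 F [-1.2 -4.6]
[([326.3, 255.0], [323, 247, 8, 15, 61]), ([334.1, 247.8], [332, 246, 5, 5, 13]), ([334.7, 256.3], [332, 253, 6, 8, 24])]
```

Moving at about 5 N. Continuing to the left end stop.

Emit:
drive_tool(
  series=[
    [0.5,0,0,0,1],
    [0.5,0,0,0,1],
    [0.5,0,0,0,1],
    [0.4,0,0,0,1],
  ],
)

```text
time_s: 12.52
ee_pos: [528.5, 140.3, 120.9]
eef_rot: [0.657, 0.754, 0.012, -0.016]
ft_force: [-0.2, -1.6, -2.0]
finger_gap: -0.2
```

Emit:
drive_tool(
  series=[
    [0.3,0,0,0,1],
    [0.3,0,0,0,1],
  ],
)

```text
time_s: 12.78
ee_pos: [527.7, 146.0, 121.4]
eef_rot: [0.657, 0.754, 0.012, -0.016]
ft_force: [-0.7, -2.3, -2.5]
finger_gap: -0.3
```

Emit:
drive_tool(
  series=[
    [0.3,0,0,0,1],
    [0.2,0,0,0,1],
  ],
)

```text
time_s: 13.02
ee_pos: [527.2, 150.9, 121.7]
eef_rot: [0.657, 0.754, 0.012, -0.016]
ft_force: [-0.2, -2.4, -1.7]
finger_gap: 0.5
```

Run:
```python
import st
print(st.blobs(st.imaging.capture('scene')['frame'],'red',(300,215,370,290)))
```

```text
t 13.025 tcp machine [ 5.1 18.3] z 121.7 yaw 97.82 F [-0.5 -2.4]
[([335.7, 257.8], [333, 255, 7, 7, 16]), ([345.2, 257.0], [343, 255, 5, 5, 9]), ([336.8, 265.1], [333, 261, 9, 8, 41]), ([344.9, 264.9], [343, 263, 5, 5, 11])]
```

Emit:
drive_tool(
  series=[
    [0.2,0,0,0,1],
    [0.2,0,0,0,1],
  ],
)

```text
time_s: 13.32
ee_pos: [526.6, 153.8, 121.4]
eef_rot: [0.657, 0.753, 0.011, -0.015]
ft_force: [1.6, -9.3, -5.9]
finger_gap: -0.1
```

Emit:
drive_tool(
  series=[
    [0.2,0,0,0,1],
  ],
)

```text
time_s: 13.45
ee_pos: [526.3, 155.1, 121.1]
eef_rot: [0.658, 0.753, 0.01, -0.015]
ft_force: [2.6, -11.7, -7.4]
finger_gap: -0.0
```

Run:
```python
import st
from h import *
c=st.imaging.capture('scene');f=c['frame'];print(blobs(f,'red',(300,215,370,290)))
def pr(X):
    p=c['world_to_cam'][:3,:3]@X+c['world_to_cam'][:3,3];K=c['K'];return np.array([K[0,0]*p[0]/-p[2]+K[0,2],-K[1,1]*p[1]/-p[2]+K[1,2]]).round(1)
# knob centre predicted at gear, select: direction ~ (tan g, tan s,1)
for g,s in((0.02,.0),(0.02,.2),(0.02,.3),(.02,.334),(.1,.334),(.32,.334)):
    v=np.array([np.tan(g),np.tan(s),1]);v*=150/np.linalg.norm(v);w=st.M.T@v[:2];print(g,s,v.round(1),pr(np.array([524.7+w[0],132.1+w[1],25+v[2]])))
```

```text
t 13.45 tcp machine [ 4.8 22.6] z 121.1 yaw 97.76 F [  0.9 -12. ]
[([336.2, 258.6], [333, 256, 7, 6, 15]), ([345.8, 257.7], [344, 256, 5, 4, 9]), ([337.7, 265.8], [334, 262, 9, 8, 44]), ([345.8, 265.4], [343, 263, 6, 7, 14])]
0.02 0.0 [  3.   0. 150.] [325.2 249.7]
0.02 0.2 [  2.9  29.8 147. ] [334.5 256.4]
0.02 0.3 [  2.9  44.3 143.3] [339.  260.1]
0.02 0.334 [  2.8  49.2 141.7] [340.5 261.5]
0.1 0.334 [ 14.2  49.  141.1] [337.8 264.4]
0.32 0.334 [ 44.8  46.9 135.2] [329.9 272.9]
```

12 N and rising; the pad shift of (16,12) px matches the left end stop (predicted (15,12)). Backing off and going around to the -x side.

Emit:
drive_tool(
  series=[
    [-1.5,0,0,0,1],
    [-2,0,0,0,1],
    [0,-3.5,0,0,1],
    [0,-3.7,0,0,1],
    [0,0,0.3,0,1],
  ],
)

```text
time_s: 14.12
ee_pos: [458.9, 111.5, 118.8]
eef_rot: [0.657, 0.753, 0.013, -0.015]
ft_force: [0.6, 0.9, 0.6]
finger_gap: 0.1
```

```bash
python3 -c "import st"
```

```text
t 14.125 tcp machine [-68.  -11.2] z 118.8 yaw 97.8 F [0.7 0.8]
```

Emit:
drive_tool(
  series=[
    [3,0,0,0,1],
    [3,0,0,0,1],
    [0,0,0,0,1],
  ],
)

```text
time_s: 14.5
ee_pos: [452.2, 172.8, 120.2]
eef_rot: [0.656, 0.754, 0.012, -0.016]
ft_force: [-0.3, -0.2, -0.2]
finger_gap: -0.2
```

Run:
```python
import st
print(st.blobs(st.imaging.capture('scene')['frame'],'red',(300,215,370,290)))
```

```text
t 14.5 tcp machine [-66.1  50.4] z 120.2 yaw 97.93 F [-0.3 -0.2]
[([336.5, 257.4], [333, 255, 7, 6, 15]), ([345.0, 257.0], [343, 255, 5, 5, 11]), ([337.1, 265.3], [334, 261, 8, 9, 44]), ([345.3, 265.1], [342, 262, 7, 8, 18])]
```

Emit:
drive_tool(
  series=[
    [0,1.5,0.2,0,1],
    [0,1.5,0,0,1],
    [0,0.5,0,0,1],
    [0,0.5,0,0,1],
    [0,0.5,0,0,1],
  ],
)

```text
time_s: 15.18
ee_pos: [496.2, 177.8, 118.0]
eef_rot: [0.657, 0.754, 0.011, -0.016]
ft_force: [-2.4, -0.3, 1.2]
finger_gap: -0.3
```

Emit:
drive_tool(
  series=[
    [0,0.5,0,0,1],
    [0,0.5,0,0,1],
    [0,0.5,0,0,1],
  ],
)

```text
time_s: 15.55
ee_pos: [511.4, 180.1, 118.0]
eef_rot: [0.657, 0.754, 0.012, -0.016]
ft_force: [-2.4, -0.7, 1.3]
finger_gap: 0.3
```

Run:
```python
import st
print(st.blobs(st.imaging.capture('scene')['frame'],'red',(300,215,370,290)))
```

```text
t 15.55 tcp machine [-6.5 49.3] z 118.0 yaw 97.83 F [-2.4 -0.3]
[([330.6, 263.1], [328, 260, 6, 7, 14]), ([340.9, 262.7], [339, 261, 4, 4, 7]), ([331.6, 271.3], [328, 268, 8, 7, 36]), ([340.2, 270.9], [338, 268, 6, 7, 16])]
```

The lever is entering the green slot. Continuing to the end stop.

Emit:
drive_tool(
  series=[
    [0,0.5,0,0,1],
    [0,0.5,0,0,1],
    [0,0.4,0,0,1],
  ],
)

```text
time_s: 15.98
ee_pos: [525.2, 181.9, 117.7]
eef_rot: [0.657, 0.754, 0.012, -0.016]
ft_force: [-2.1, -0.2, -0.4]
finger_gap: 0.1
```

Emit:
drive_tool(
  series=[
    [0,0.2,0,0,1],
    [0,0.2,0,0,1],
  ],
)

```text
time_s: 16.23
ee_pos: [529.0, 182.5, 117.8]
eef_rot: [0.657, 0.754, 0.012, -0.016]
ft_force: [-2.5, -0.2, -1.0]
finger_gap: -0.3
```

Emit:
drive_tool(
  series=[
    [0,0.2,0,0,1],
  ],
)

```text
time_s: 16.35
ee_pos: [531.0, 182.7, 117.9]
eef_rot: [0.657, 0.754, 0.012, -0.016]
ft_force: [-1.4, -0.3, -1.0]
finger_gap: -0.3
```

Run:
```python
import st
print(st.blobs(st.imaging.capture('scene')['frame'],'red',(300,215,370,290)))
```

```text
t 16.35 tcp machine [13.3 49.3] z 117.9 yaw 97.82 F [-1.5 -0.1]
[([326.4, 267.7], [325, 266, 4, 5, 11]), ([335.3, 268.0], [333, 266, 5, 5, 10]), ([335.0, 276.0], [333, 273, 5, 7, 15]), ([326.6, 277.0], [324, 274, 7, 7, 28])]
```

Emit:
drive_tool(
  series=[
    [0,0.2,0,0,1],
  ],
)

```text
time_s: 16.52
ee_pos: [532.9, 183.0, 117.9]
eef_rot: [0.657, 0.754, 0.012, -0.016]
ft_force: [-0.8, -0.9, 0.1]
finger_gap: 0.3
```

Emit:
drive_tool(
  series=[
    [0,0.2,0,0,1],
  ],
)

```text
time_s: 16.65
ee_pos: [535.0, 183.3, 117.9]
eef_rot: [0.657, 0.754, 0.012, -0.016]
ft_force: [-3.6, 0.2, -0.4]
finger_gap: -0.2
```

Emit:
drive_tool(
  series=[
    [0,0.2,0,0,1],
  ],
)

```text
time_s: 16.77
ee_pos: [536.4, 183.4, 117.7]
eef_rot: [0.657, 0.754, 0.011, -0.016]
ft_force: [-5.7, -0.8, -1.5]
finger_gap: -0.2
```

Run:
```python
import st
print(st.blobs(st.imaging.capture('scene')['frame'],'red',(300,215,370,290)))
```

```text
t 16.775 tcp machine [18.8 49.2] z 117.7 yaw 97.82 F [-5.8  0.1]
[([325.5, 268.7], [324, 267, 4, 5, 10]), ([334.1, 269.2], [332, 267, 5, 5, 12]), ([325.6, 278.3], [323, 275, 7, 7, 23]), ([333.5, 277.7], [331, 275, 6, 6, 15])]
```

Emit:
drive_tool(
  series=[
    [0,0.2,0,0,1],
  ],
)

```text
time_s: 16.95
ee_pos: [537.8, 183.5, 117.4]
eef_rot: [0.657, 0.754, 0.011, -0.016]
ft_force: [-8.0, -2.1, -0.9]
finger_gap: -0.0
```

Emit:
drive_tool(
  series=[
    [0,0.2,0,0,1],
    [0,0.1,0,0,1],
  ],
)

```text
time_s: 17.2
ee_pos: [539.9, 183.8, 116.9]
eef_rot: [0.657, 0.754, 0.01, -0.017]
ft_force: [-12.3, -2.1, -2.0]
finger_gap: 0.1
```

Run:
```python
import st
print(st.blobs(st.imaging.capture('scene')['frame'],'red',(300,215,370,290)))
```

```text
t 17.2 tcp machine [22.2 49. ] z 116.9 yaw 97.82 F [-12.5  -0.3]
[([324.6, 269.8], [323, 268, 4, 5, 9]), ([334.1, 270.2], [332, 269, 5, 4, 10]), ([325.1, 279.1], [323, 276, 6, 6, 16]), ([333.0, 278.4], [331, 276, 6, 6, 17])]
```

The force is ramping up steadily against the end stop, 12 N now. Retracting and verifying.

Emit:
drive_tool(
  series=[
    [0,0.2,0,0,1],
    [0,-2,0,0,1],
    [0,-4,0,0,1],
    [0,-4,0,0,1],
    [0,0,0,0,1],
  ],
)

```text
time_s: 17.88
ee_pos: [443.8, 170.8, 119.1]
eef_rot: [0.657, 0.754, 0.013, -0.015]
ft_force: [0.9, 0.3, 0.1]
finger_gap: 0.2
```

Emit:
drive_tool(
  series=[
    [0,-4,-5,0,1],
    [0,-4,-5,0,1],
    [0,-4,-5,0,1],
    [0,-4,0,0,1],
    [0,0,0,0,1],
  ],
)

```text
time_s: 18.5
ee_pos: [290.1, 144.1, 266.7]
eef_rot: [0.657, 0.754, 0.014, -0.015]
ft_force: [-0.0, 0.0, 0.3]
finger_gap: 0.2
```

Run:
```python
import st,pickle
from h import *
fs=[];d={}
for n in('scene','top'):
    c=st.imaging.capture(n);f=c['frame'];d[n]=c;x0,y0,x1,y1={'scene':(270,210,370,310),'top':(150,120,290,260)}[n]
    print(n,blobs(f,'red',{'scene':(300,215,370,290),'top':(195,165,270,240)}[n],3),blobs(f,'green',(195,165,370,300)))
    g=cv2.resize(f[y0:y1,x0:x1],(400,400),interpolation=cv2.INTER_CUBIC);fs.append(g)
pickle.dump(d,open('d1.pkl','wb'))
cv2.imwrite('pics/c7.png',np.hstack(fs))
```

```text
t 18.5 tcp machine [-230.7   44.5] z 266.7 yaw 97.88 F [-0.  0.]
scene [([325.6, 268.5], [323, 266, 6, 7, 16]), ([333.8, 268.5], [332, 267, 4, 5, 13]), ([325.7, 277.7], [323, 275, 7, 7, 26]), ([333.2, 277.8], [331, 275, 5, 6, 12])] [([327.8, 286.0], [323, 282, 11, 9, 63])]
top [([209.8, 179.2], [209, 179, 3, 2, 4]), ([214.5, 184.3], [213, 182, 4, 5, 15]), ([210.2, 189.1], [208, 188, 6, 3, 14])] []
```

View pics/c7.png

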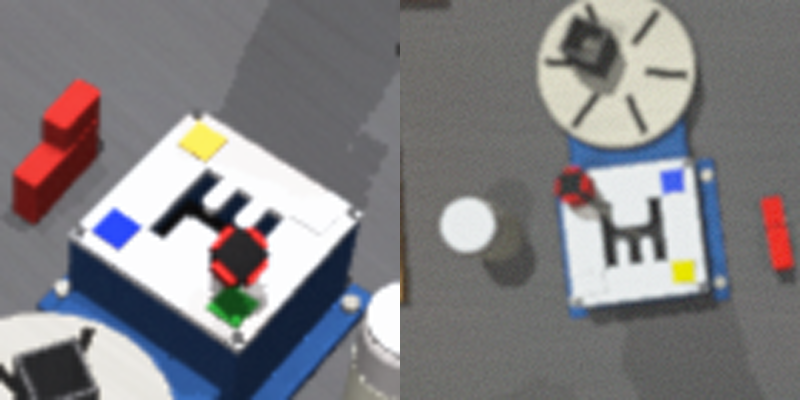

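The crop shows the knob over the green tag; bystanders are where they were. One numeric check before handing in.

Run:
```python
import st,pickle
from h import *
d=pickle.load(open('d1.pkl','rb'));d0=pickle.load(open('d0.pkl','rb'));cs=[d['scene'],d['top']]
f=d['top']['frame'];h=cv2.cvtColor(f,cv2.COLOR_BGR2HSV)
# knob outline in top: dark or red pixels around it
m=(((h[...,2]<70)|((h[...,1]>120)&((h[...,0]<10)|(h[...,0]>170))))).astype(np.uint8);z=np.zeros_like(m);z[176:196,201:220]=m[176:196,201:220]
M=cv2.moments(z,True);u=(M['m10']/M['m00'],M['m01']/M['m00']);print(u,M['m00'])
X,r=tri(cs,[(329.6,273.1),u]);print('knob',X.round(1),np.round(r,1),'machine',(st.M@(X[:2]-[524.7,132.1])).round(1))
X=plane(cs[1],u,160);print((st.M@(X[:2]-[524.7,132.1])).round(1)); X=plane(cs[0],(329.6,273.1),160);print((st.M@(X[:2]-[524.7,132.1])).round(1))
for n in d:
    q=cv2.absdiff(cv2.GaussianBlur(d[n]['frame'],(5,5),0),cv2.GaussianBlur(d0[n]['frame'],(5,5),0)).max(2)
    for k,b in {'magnet':{'scene':(270,228,300,268),'top':(275,187,290,217)}[n],'tube':{'scene':(272,292,297,330),'top':(203,120,228,148)}[n],'spray':{'scene':(355,280,385,332),'top':(163,187,186,210)}[n]}.items(): print(n,k,q[b[1]:b[3],b[0]:b[2]].mean().round(1))
```

```text
t 18.6 tcp machine [-229.6   44.5] z 265.2 yaw 97.85 F [-0.2  0.5]
(210.7608695652174, 185.09782608695653) 92.0
knob [564.4 185.  161.2] [0.3 0.3] machine [46.7 46.8]
[47.  46.7]
[45.8 46.7]
scene magnet 0.8
scene tube 0.7
scene spray 0.7
top magnet 5.1
top tube 5.4
top spray 5.5
```

```bash
python3 -c "
from rig import sign_off
print(sign_off())"
```

```text
the job is handed in; nothing more can be done
None
```

The lever is fully home in the green-tagged slot (the +x, +y corner), and the job is handed in at about 18.6 s of the 42 s allowed. I pushed it with shut fingers only: +x out of park to the channel's far wall, +y to the left end stop, then +x home. The hand then backed clear.

**Last checks**
- **Knob position:** two views put it at (564.4, 185.0, 161.2), within 1 mm horizontally of the green tag I measured at (564.9, 185.9). It also fits the expected home height of about 160.
- **Other things:** the magnet, tube and spray can show no change in the scene image. I did not compare the other bystanders separately, but the hand never went down near them. The top image differed evenly at all three (about 5 grey levels), which I took as noise.
- **Force:** the wrist force read about zero with the hand clear. The highest reading I saw was about 30 N in total, at the channel wall.

**What disagreed**
- **Fingertip height:** the images showed the real fingertips about 25 mm above the reported TCP. My first pass therefore slid over the knob without moving it. I lowered the tool to suit and pushed again.
- **Joint 6:** it hit its range end during the first approach, which left the tool tilted by about 2°. I turned the hand a quarter turn and worked that way.
- **End stops:** both stops at the left end and in the green slot felt soft, with force rising about 2 N per mm. The lever sprang back by about 1 pixel (a few mm) in the scene image after the last push, and the knob check above was taken after that.

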